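Set a sanding block to flatten under a weighted press pile

ROBOT

A 7-joint arm with a two-finger parallel gripper is mounted at the origin on a cart in front of the work surface, level with it; the furniture and walls round the work are solid. World frame = base frame: x ahead of the robot, y to its left, z up, the work surface at z = 0. Lengths are in m, angles in rad, forces in N, time in s.
With the tool pointing down it reaches from about 0.425 to 0.875 m from the base axis. Payload 4.7 kg.
Tool frame: the origin (TCP) lies on the centre line of the jaws, within the pads' length; the fingertips stand 22 mm ahead of it and the grasp point (between the pads) lies 3 mm ahead of it (ctrl.tcp_to_tips is the z of the fingertips in the tool frame, in m); z points along the fingers, y is the direction in which the jaws open and shut (so a half turn about z gives the same grasp; the last joint's range is limited). The gripper opens to 87 mm and grips with 3 to 60 N. Pads are 19 mm wide; open, the fingers measure 117 mm over their backs; the gripper's body (75 mm by 190 mm) begins 51 mm behind the grasp point.
Start: joints at [1.157, 0.321, -0.07, 1.45, 0.023, 1.371, -0.057], TCP at [0.27, -0.591, 0.245] pointing down, gripper open.
Joint ranges: [-2.86, 2.86], [-0.3, 2.09], [-1.38, 1.24], [0.06, 2.45], [-1.56, 4.7], [0.09, 2.05], [-2.69, 2.69]. Speed limits (rad/s): [2.57, 2.57, 3.14, 3.14, 3.14, 3.14, 3.14].

INTERFACE

Orientations are given as a rotation vector (axis times angle).
In Python, from bench import ctrl, cams gives the robot as it stands.
- The arm moves only by the tool move_arm, never from a script. Its argument "deltas" is a list of rows, each an object with "linear": the shift along the tool's x, y, z as a fraction of full scale, a list of three; "turn": the turn, a rotation vector about the tool's x, y, z as a fraction of full scale, a list of three; "claw": the closure, from 0 (fully open) to 1 (shut). In form: [{"linear": [tx, ty, tz], "turn": [wx, wy, wz], "claw": claw}, ...]. A call has 1 to 20 rows; each row shifts and turns the commanded pose from where the row before left it, along the tool's axes as they then stand; what a row does not reach is not made up. Full scale, the value 1, is 0.03 m for a shift and 4 degrees for a turn. A row lasts 1/12 s, in which the tool goes at most 41.7 mm and 7.16 degrees, less where a joint would pass 70% of its speed; a pose out of reach is approached as far as the arm can. A call with a number of a shift or a turn outside -1 to 1 is refused whole. A call with a gripper value outside its range is refused whole. The fingers move at their own pace and stop on an object; "grip_force" is the grip in N (left out, the last holds). Time passes only in rows, so rows that do not move let the fingers close. It gives the time, the measured TCP pose, the force and the opening at its end, in the units of the state.
- ctrl.get_state(): the state, without advancing time (a new reading comes with each control period).
- cams.get_image(name): name is "scene" or "top" or "wrist"; returns a dict with "image" (400x640x3 uint8, red, green, blue), "K" (3x3 intrinsics, pixels), "world_from_camera" (4x4, takes a point from camera to world coordinates); the wrist camera has in their place "tool_from_camera" (4x4, takes a point from camera to tool coordinates, whose origin is the TCP and whose axes are the flange's). Camera axes: x right, y down, z forward; pixel columns grow to the right and rows downward; lengths in m; the calibration is good to about 2 mm. The wrist camera is an equidistant fisheye: a pixel r from the principal point sees the ray r / f radians off the axis. A picture is of the moment at which its call begins: read the wrist's pose just before it. There is no depth.
- ctrl.close_job(): hands the job in, once; it reports no verdict.
The state is a dict: "time": time; "joint_positions": joint angles; "qd": joint speeds; "joint_torque": joint torques, N m; "position": TCP position; "tool_rot": TCP orientation; "ft_force": force on the tool from outside, world axes, zero at the start; "torque": the same for the moment, N m; "grip_width": opening from 0.0 (shut) to 1.0 (fully open).
Only numpy, scipy, OpenCV 4.12 (cv2) and the standard library are available. Lean on these libraries where they do the work, as an engineer would, in place of code of your own. Each camera call takes 0.05 s, during which the arm holds its last target. There are 200 camera calls.

TASK

Set the cork sanding block to flatten in the small press: on the grey bed with the green end battens lay first the dark board, then the cork sanding block, then the pale plywood board with the blue end strips (strips kept upward), and last stand the closed labelled tin upright on top as the weight. Do it in that order, letting go of each piece before fetching the next, every piece centred over the bed, and the boards and the block lengthways between the green battens. Leave the open tin of nails, the wooden block with the square hole and the stepped piece of wood where they are.

Things in the scene. Friction and masses are not known exactly. Their poses are not given: they have to be found in the camera images.
- press_bed: The pressing bed, fixed to the bench: a grey-faced slab 90 (x) by 170 (y) by 18 mm high, with a green batten 90 x 10 mm and 8 mm high along each short end (150 mm clear between them). Origin: centre of its underside, on the bench top; z up, y along its length. Its flat top is 18 mm above the origin. The finished pile is 158 mm high over the bench.
- dark_board: Lower pressing board, loose: dark brown hardwood 60 (x) by 120 (y) by 16 mm thick with two small brass screw heads on top; about 0.1 kg. Origin: centre of its underside; z up, y along its length. Best gripped across its 60 mm width.
- cork_block: Cork sanding block, loose: brown, 60 (x) by 100 (y) by 33 mm high, about 0.06 kg. Origin: centre of its underside (to within 1 mm); z up, y along its length. Best gripped across its 60 mm width. It lies right way up already.
- pale_board: Upper pressing board, loose: pale plywood 60 (x) by 120 (y) by 18 mm thick, with a blue strip 60 x 8 mm and 4 mm high along each short end of its upper face (102 mm clear between them); about 0.09 kg. Origin: centre of its underside; z up, y along its length. Best gripped across its 60 mm width, at the middle. It lies with the strips upward already.
- weight_tin: Closed tin with a red and yellow printed label and a metal top, loose, solid: a cylinder 57 mm in diameter, 72 mm high, standing upright; about 0.18 kg. Origin: centre of its underside; z up along its axis. Any yaw will do.
- nail_tin: Open tin of nails, bare grey metal, 77 mm in diameter, 50 mm high, loose, standing among the work pieces (not the similar tin at the far right corner of the bench), to be left alone. Origin: centre of its underside.
- mortise_block: Light wooden block with a square hole in its upper face, 45 (x) by 110 (y) by 45 mm high, loose, to be left alone. Origin: centre of its underside, y along its length.
- halving_piece: Brown stepped piece of wood (half of it 18 mm, half 38 mm high), 40 (x) by 140 (y) mm, loose, to be left alone. Origin: centre of its underside, y along its length.

How it is judged:
On the way, in this order (a step that is already met when the one before it is completed fails the run):
1. the dark board lies centred on the bed, lengthways between the green battens, let go (horizontal distance between dark_board and press_bed below 0.015 m and z of dark_board in the frame of press_bed between 0.013 and 0.023 m and angle between dark_board's own z axis and vertical below 0.08 rad and linear speed of dark_board below 0.03 m/s and angle between the y axis of dark_board and the y axis of press_bed, either way round below 0.17 rad and contact force between the fingers and dark_board below 0.1 N), for 0.2 s.
2. the cork block lies centred on the dark board, let go (horizontal distance between each of dark_board, cork_block and press_bed below 0.015 m and z of dark_board in the frame of press_bed between 0.013 and 0.023 m and angle between each of dark_board, cork_block's own z axis and vertical below 0.08 rad and linear speed of each of dark_board, cork_block below 0.03 m/s and angle between the y axis of each of dark_board, cork_block and the y axis of press_bed, either way round below 0.17 rad and z of cork_block in the frame of press_bed between 0.03 and 0.04 m and contact force between the fingers and cork_block below 0.1 N), for 0.2 s.
3. the pale board lies centred on the cork block, blue strips up, let go (horizontal distance between each of dark_board, cork_block, pale_board and press_bed below 0.015 m and z of dark_board in the frame of press_bed between 0.013 and 0.023 m and angle between each of dark_board, cork_block, pale_board's own z axis and vertical below 0.08 rad and linear speed of each of dark_board, cork_block, pale_board below 0.03 m/s and angle between the y axis of each of dark_board, cork_block, pale_board and the y axis of press_bed, either way round below 0.17 rad and z of cork_block in the frame of press_bed between 0.03 and 0.04 m and z of pale_board in the frame of press_bed between 0.063 and 0.073 m and contact force between the fingers and pale_board below 0.1 N), for 0.2 s.
4. the closed tin stands upright on the middle of the pale board, let go (horizontal distance between each of dark_board, cork_block, pale_board, weight_tin and press_bed below 0.015 m and z of dark_board in the frame of press_bed between 0.013 and 0.023 m and angle between each of dark_board, cork_block, pale_board, weight_tin's own z axis and vertical below 0.08 rad and linear speed of each of dark_board, cork_block, pale_board, weight_tin below 0.03 m/s and angle between the y axis of each of dark_board, cork_block, pale_board and the y axis of press_bed, either way round below 0.17 rad and z of cork_block in the frame of press_bed between 0.03 and 0.04 m and z of pale_board in the frame of press_bed between 0.063 and 0.073 m and z of weight_tin in the frame of press_bed between 0.081 and 0.091 m and contact force between the fingers and weight_tin below 0.1 N), for 0.2 s.
At the end, for the whole second after the job is handed in: Pile on the bed from below: dark board, cork block, pale board, tin; all released, still, level to 0.08 rad, each within 15 mm of the bed's centre and 5 mm of its height in the pile; boards and block along the bed to 0.17 rad; the three bystanders within 20 mm of their starts (horizontal distance between each of dark_board, cork_block, pale_board, weight_tin and press_bed below 0.015 m and z of dark_board in the frame of press_bed between 0.013 and 0.023 m and angle between each of dark_board, cork_block, pale_board, weight_tin's own z axis and vertical below 0.08 rad and linear speed of each of dark_board, cork_block, pale_board, weight_tin below 0.03 m/s and angle between the y axis of each of dark_board, cork_block, pale_board and the y axis of press_bed, either way round below 0.17 rad and z of cork_block in the frame of press_bed between 0.03 and 0.04 m and z of pale_board in the frame of press_bed between 0.063 and 0.073 m and z of weight_tin in the frame of press_bed between 0.081 and 0.091 m and distance of each of nail_tin, mortise_block, halving_piece from where it was at the start of the episode below 0.02 m); the robot touches nothing.
It fails at once if the open tin of nails is knocked or carried more than 20 mm from its place (distance of nail_tin from where it was at the start of the episode above 0.02 m).
It fails at once if the block with the square hole is knocked or carried more than 20 mm from its place (distance of mortise_block from where it was at the start of the episode above 0.02 m).
It fails at once if the stepped piece of wood is knocked or carried more than 20 mm from its place (distance of halving_piece from where it was at the start of the episode above 0.02 m).
It also fails if it takes over 104 s, if anything falls off the work surface, if the arm or the gripper's body presses on something with over 40 N, if the wrist force passes 120 N, or if a joint passes its speed limit or range.

## Working session

There is one attempt and no reset: what is moved stays moved. The work goes in short steps, Python scripts to look and compute and a tool call to move; the robot and the scene stay as the last step left them, time stands still between calls to the robot, and variables do not carry over. Pictures are saved under pics/ and viewed, about 12 in all and at most 16, crops included, and the job is handed in when it is done.

Besides the shell and the picture viewer there is one more tool, called as name(argument=value, ...) on one line, values as JSON. move_arm: Moves the arm, as the interface text tells. Shift numbers are shares of 0.03 m and turn numbers shares of 4 degrees, none past 1 either way. Its arguments: {"type":"object","properties":{"deltas":{"type":"array"},"grip_force":{"type":"number"}},"required":["deltas"]}

```bash
mkdir -p pics; ls
python3 - <<'E'
from bench import ctrl,cams
import cv2,numpy as np
s=ctrl.get_state();print({k:np.round(v,3).tolist() for k,v in s.items()}, ctrl.tcp_to_tips)
for n in("top","scene"):
    d=cams.get_image(n);cv2.imwrite(f"pics/{n}0.png",d["image"][:,:,::-1]);print(n,np.round(d["K"],1).tolist(),np.round(d["world_from_camera"],3).tolist())
E
```

```text
pics
{'time': 0.0, 'joint_positions': [1.157, 0.322, -0.07, 1.452, 0.023, 1.371, -0.057], 'qd': [0.0, 0.003, -0.0, 0.0, -0.0, -0.001, -0.001], 'joint_torque': [-0.0, -49.129, -0.404, -31.253, -0.064, 0.044, 0.0], 'position': [0.269, -0.591, 0.243], 'tool_rot': [-3.068, -0.666, 0.001], 'ft_force': [-0.893, 0.23, -0.698], 'torque': [0.027, -0.016, 0.052], 'grip_width': 1.0} 0.022
top [[391.1, 0.0, 320.4], [0.0, 391.1, 198.8], [0.0, 0.0, 1.0]] [[0.005, -0.997, 0.082, 0.434], [-1.0, -0.004, 0.01, 0.033], [-0.009, -0.082, -0.997, 1.158], [0.0, 0.0, 0.0, 1.0]]
scene [[468.4, 0.0, 319.2], [0.0, 468.4, 192.2], [0.0, 0.0, 1.0]] [[-0.575, -0.532, 0.622, -0.269], [-0.818, 0.363, -0.446, 0.599], [0.012, -0.765, -0.644, 0.87], [0.0, 0.0, 0.0, 1.0]]
```

View pics/top0.png

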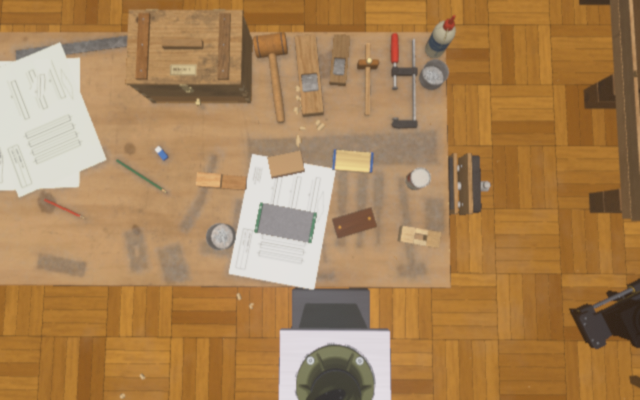

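View pics/scene0.png

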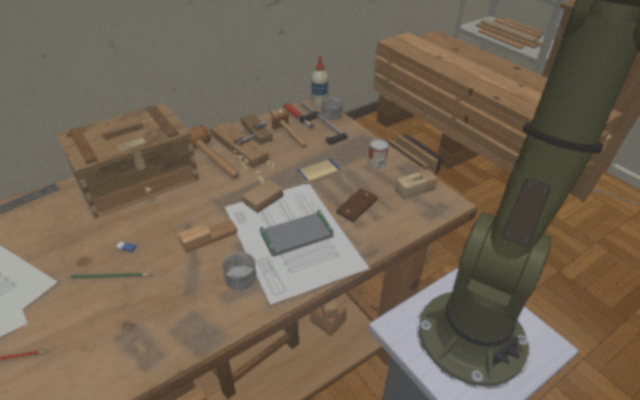

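The top view shows the bed at (286,223), dark board (354,222), cork (286,164), pale board (353,161) and closed tin (418,178). The bystanders are the mortise block (420,236), nail tin (221,236) and halving piece (221,181). The scene view agrees. Next I'll measure by colour masks.

```bash
cat > h.py <<'E'
import cv2,numpy as np
from scipy.spatial.transform import Rotation as R
from bench import ctrl,cams
def plane(uv,K,T,z):
    "pinhole pixels -> world points on plane z"
    uv=np.atleast_2d(uv).astype(float)
    d=np.c_[uv,np.ones(len(uv))]@np.linalg.inv(K).T@T[:3,:3].T
    return T[:3,3]+d*((z-T[2,3])/d[:,2])[:,None]
def wplane(uv,K,T,z,tcp,rv):
    "fisheye wrist pixels -> world points on plane z"
    uv=np.atleast_2d(uv).astype(float)
    p=(uv-K[:2,2])/[K[0,0],K[1,1]]; r=np.linalg.norm(p,axis=1,keepdims=True)+1e-12
    d=np.c_[p/r*np.sin(r),np.cos(r)]
    W=np.eye(4);W[:3,:3]=R.from_rotvec(rv).as_matrix();W[:3,3]=tcp;W=W@T
    d=d@W[:3,:3].T
    return W[:3,3]+d*((z-W[2,3])/d[:,2])[:,None]
def big(m):
    m=cv2.morphologyEx(m.astype(np.uint8),cv2.MORPH_CLOSE,np.ones((3,3)))
    c=cv2.findContours(m,cv2.RETR_EXTERNAL,cv2.CHAIN_APPROX_NONE)[0]
    return max(c,key=cv2.contourArea)[:,0]
def rect(P):
    "min rectangle of world pts: centre, (short,long), yaw of long axis deg from +y"
    b=cv2.boxPoints(cv2.minAreaRect((P[:,:2]*1000).astype(np.float32)))
    e=[b[1]-b[0],b[2]-b[1]]; l=sorted(e,key=np.linalg.norm)
    a=np.degrees(np.arctan2(-l[1][0],l[1][1])); a=(a+90)%180-90
    return np.round(b.mean(0),1),np.round([np.linalg.norm(x) for x in l],1),round(float(a),1)
E
python3 - <<'E'
from h import *
d=cams.get_image("top");im=d["image"];K,T=d["K"],d["world_from_camera"]
hsv=cv2.cvtColor(im,cv2.COLOR_RGB2HSV)
for n,(u,v) in dict(bed=(286,223),green1=(259,221),green2=(315,227),dark=(345,225),cork=(286,162),pale=(353,161),blue=(335,161),tin=(418,178),wood=(380,190),paper=(300,260),mort=(405,235),nail=(221,236),halv=(210,180)).items(): print(n,hsv[v-1:v+2,u-1:u+2].reshape(-1,3).mean(0).round())
cv2.imwrite("pics/crop.png",cv2.resize(im[130:270,190:450,::-1],None,fx=3,fy=3,interpolation=cv2.INTER_CUBIC))
d=cams.get_image("wrist");print(d["K"],d["tool_from_camera"])
E
```

```text
bed [ 21.   8. 153.]
green1 [ 48.  34. 132.]
green2 [ 32.  11. 202.]
dark [ 11. 120. 122.]
cork [ 16. 105. 192.]
pale [ 20. 101. 218.]
blue [ 49.  68. 178.]
tin [ 17.  27. 213.]
wood [ 16.  78. 154.]
paper [ 19.   7. 216.]
mort [ 18.  92. 215.]
nail [ 19.   7. 182.]
halv [ 16. 121. 217.]
[[309.70691629   0.         319.20443907]
 [  0.         309.70691629 196.94159286]
 [  0.           0.           1.        ]] [[ 2.60503452e-04 -9.69905356e-01 -2.43482100e-01  6.58608013e-02]
 [ 9.99999578e-01  3.82288242e-05  9.17623927e-04  4.13390379e-04]
 [-8.80700326e-04 -2.43482237e-01  9.69904957e-01 -1.39609405e-01]
 [ 0.00000000e+00  0.00000000e+00  0.00000000e+00  1.00000000e+00]]
```

View pics/crop.png

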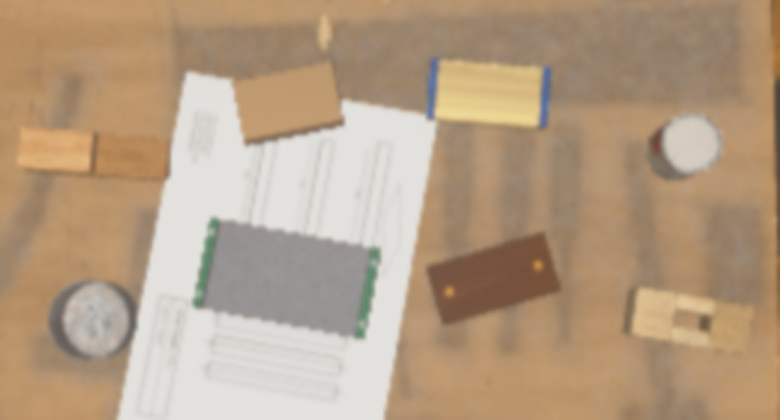

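Run:
```python
from h import *
d=cams.get_image("top");K,T=d["K"],d["world_from_camera"]
q=dict(bed=([(211,218),(380,249),(362,338),(194,306)],.026),cork=([(232,82),(331,62),(342,121),(245,139)],.033),
pale=([(431,58),(551,67),(547,129),(428,120)],.020),dark=([(428,267),(545,233),(560,288),(443,324)],.016),
mort=([(635,287),(752,302),(747,350),(630,336)],.045),halv=([(18,127),(168,138),(168,178),(18,166)],.03))
for n,(p,z) in q.items():
    print(n,*rect(plane((np.array(p)+.5)/3-.5+[190,130],K,T,z)))
for n,p,z in(("tin",(691,144),.072),("nail",(96,319),.05)): print(n,plane((np.array(p)+.5)/3-.5+[190,130],K,T,z))
```

```text
bed [458.2 145. ] [ 87.1 166.5] -10.1
cork [628.9 146. ] [58.9 98.1] 11.8
pale [639.8 -50.2] [ 61.6 118.3] -4.2
dark [458.9 -55.4] [ 57.  120.2] 16.5
mort [ 421.  -238.2] [ 46.3 110.7] -7.0
halv [578.7 334.6] [ 38.9 150.3] -4.0
tin [[ 0.58342704 -0.23429575  0.072     ]]
nail [[0.41807402 0.32213229 0.05      ]]
```

```bash
cat >> h.py <<'E'
def to(x,y,z,a):
    "a: yaw of the piece's long axis; prints tool shift and turn (in full-scale units), shift made before turn"
    s=ctrl.get_state();M=R.from_rotvec(s["tool_rot"]).as_matrix();c,n=np.cos(np.radians(90+a)),np.sin(np.radians(90+a))
    G=np.array([[c,n,0],[n,-c,0],[0,0,-1]]);dp=np.array([x,y,z])-s["position"]
    print("t",round(s["time"],2),"pos",np.round(s["position"],4),"shift",np.round(M.T@dp/.03,2),"turn",np.round(np.degrees(R.from_matrix(M.T@G).as_rotvec())/4,2),"shift if after turn",np.round(G.T@dp/.03,2),"w",round(s["grip_width"],3))
E
python3 -c "
from h import *
to(.459,-.055,.16,16.5)"
```

```text
t 0.25 pos [ 0.2695 -0.5912  0.244 ] shift [ 13.16 -13.64   2.81] turn [-1.00e-02 -1.00e-02 -2.05e+01] shift if after turn [15.34 11.13  2.8 ] w 1.002
```

move_arm(deltas=[{"linear": [0.66,-0.68,0.14],"turn": [0,0,0],"claw": 0},{"linear": [0.66,-0.68,0.14],"turn": [0,0,0],"claw": 0},{"linear": [0.66,-0.68,0.14],"turn": [0,0,0],"claw": 0},{"linear": [0.66,-0.68,0.14],"turn": [0,0,0],"claw": 0},{"linear": [0.66,-0.68,0.14],"turn": [0,0,0],"claw": 0},{"linear": [0.66,-0.68,0.14],"turn": [0,0,0],"claw": 0},{"linear": [0.66,-0.68,0.14],"turn": [0,0,0],"claw": 0},{"linear": [0.66,-0.68,0.14],"turn": [0,0,0],"claw": 0},{"linear": [0.66,-0.68,0.14],"turn": [0,0,0],"claw": 0},{"linear": [0.66,-0.68,0.14],"turn": [0,0,0],"claw": 0},{"linear": [0.66,-0.68,0.14],"turn": [0,0,0],"claw": 0},{"linear": [0.66,-0.68,0.14],"turn": [0,0,0],"claw": 0},{"linear": [0.66,-0.68,0.14],"turn": [0,0,0],"claw": 0},{"linear": [0.66,-0.68,0.14],"turn": [0,0,0],"claw": 0},{"linear": [0.66,-0.68,0.14],"turn": [0,0,0],"claw": 0},{"linear": [0.66,-0.68,0.14],"turn": [0,0,0],"claw": 0},{"linear": [0.66,-0.68,0.14],"turn": [0,0,0],"claw": 0},{"linear": [0.66,-0.68,0.14],"turn": [0,0,0],"claw": 0},{"linear": [0.66,-0.68,0.14],"turn": [0,0,0],"claw": 0},{"linear": [0.66,-0.68,0.14],"turn": [0,0,0],"claw": 0}], grip_force=20)

```text
time: 1.92
position: [0.4609, -0.0546, 0.1605]
tool_rot: [3.069, 0.667, 0.0]
ft_force: [0.6, 0.1, -0.9]
grip_width: 0.999
```

move_arm(deltas=[{"linear": [0,0,0],"turn": [0,0,-1],"claw": 0},{"linear": [0,0,0],"turn": [0,0,-1],"claw": 0},{"linear": [0,0,0],"turn": [0,0,-1],"claw": 0},{"linear": [0,0,0],"turn": [0,0,-1],"claw": 0},{"linear": [0,0,0],"turn": [0,0,-1],"claw": 0},{"linear": [0,0,0],"turn": [0,0,-1],"claw": 0},{"linear": [0,0,0],"turn": [0,0,-1],"claw": 0},{"linear": [0,0,0],"turn": [0,0,-1],"claw": 0},{"linear": [0,0,0],"turn": [0,0,-1],"claw": 0},{"linear": [0,0,0],"turn": [0,0,-1],"claw": 0},{"linear": [0,0,0],"turn": [0,0,-1],"claw": 0},{"linear": [0,0,0],"turn": [0,0,-1],"claw": 0},{"linear": [0,0,0],"turn": [0,0,-1],"claw": 0},{"linear": [0,0,0],"turn": [0,0,-1],"claw": 0},{"linear": [0,0,0],"turn": [0,0,-1],"claw": 0},{"linear": [0,0,0],"turn": [0,0,-1],"claw": 0},{"linear": [0,0,0],"turn": [0,0,-1],"claw": 0},{"linear": [0,0,0],"turn": [0,0,-1],"claw": 0},{"linear": [0,0,0],"turn": [0,0,-1],"claw": 0},{"linear": [0,0,0],"turn": [0,0,-1],"claw": 0}])

```text
time: 3.58
position: [0.4606, -0.0559, 0.1606]
tool_rot: [1.919, 2.487, -0.0]
ft_force: [0.3, 0.3, 0.0]
grip_width: 0.995
```

```bash
python3 -c "
from h import *
to(.459,-.055,.16,16.5)
s=ctrl.get_state();d=cams.get_image('wrist');np.savez('w1.npz',im=d['image'],p=s['position'],r=s['tool_rot']);cv2.imwrite('pics/w1.png',d['image'][:,:,::-1])"
```

```text
t 3.58 pos [ 0.4606 -0.0559  0.1606] shift [ 0.04 -0.04  0.02] turn [ 0.    0.   -0.45] shift if after turn [ 0.05 -0.04  0.02] w 0.995
```

View pics/w1.png

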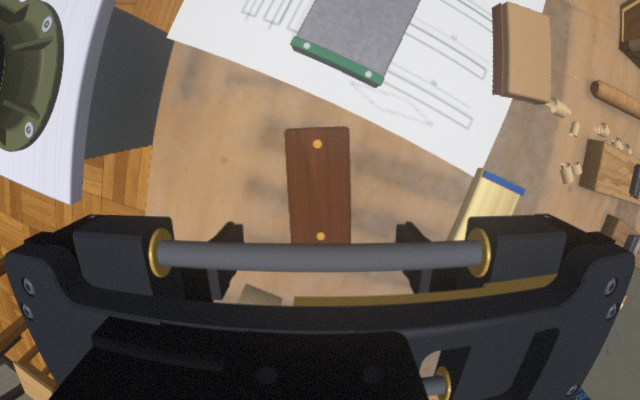

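The wrist view shows the dark board between the jaws, with brass screws at (317,144) and (320,237). Its far corners are at (286,129) and (349,127), and the near end is hidden by the gripper.

```bash
python3 -c "
from h import *
d=cams.get_image('wrist');f=np.load('w1.npz')
g=lambda uv,z:wplane(uv,d['K'],d['tool_from_camera'],z,f['p'],f['r'])[:,:2].round(4)
s=g([(317,144),(320.5,237)],.016);e=s[0]-s[1];print(s,s.mean(0),np.hypot(*e),np.degrees(np.arctan2(-e[0],e[1])))
c=g([(286,129),(349,127),(291,243),(350,243)],.016);print(c);e=c[0]-c[2];print(np.degrees(np.arctan2(-e[0],e[1])))
m=c[:2].mean(0);e=s[0]-s[1];print('centre from end',m-e/np.hypot(*e)*.06)
c=g([(295,38),(301,50),(366,83),(379,87),(384,74)],.026);print('batten',c)"
```

```text
[[ 0.4473 -0.0139]
 [ 0.4736 -0.1007]] [ 0.46045 -0.0573 ] 0.09069691284713059 16.856566709815
[[ 0.4164 -0.0075]
 [ 0.4716  0.0089]
 [ 0.4469 -0.1145]
 [ 0.5036 -0.0996]]
15.910028140283506
centre from end [ 0.46139861 -0.05672202]
batten [[0.4041 0.0748]
 [0.4122 0.065 ]
 [0.4749 0.051 ]
 [0.487  0.0509]
 [0.4883 0.0638]]
```

move_arm(deltas=[{"linear": [0,0,0.75],"turn": [0,0,-0.4],"claw": 0},{"linear": [-0.03,0,0.75],"turn": [0,0,0],"claw": 0},{"linear": [0,0,0.75],"turn": [0,0,0],"claw": 0},{"linear": [0,0,0.75],"turn": [0,0,0],"claw": 0},{"linear": [0,0,0.75],"turn": [0,0,0],"claw": 0},{"linear": [0,0,0.72],"turn": [0,0,0],"claw": 0},{"linear": [0,0,0],"turn": [0,0,0],"claw": 0},{"linear": [0,0,0],"turn": [0,0,0],"claw": 1},{"linear": [0,0,0],"turn": [0,0,0],"claw": 1},{"linear": [0,0,0],"turn": [0,0,0],"claw": 1},{"linear": [0,0,0],"turn": [0,0,0],"claw": 1},{"linear": [0,0,0],"turn": [0,0,0],"claw": 1},{"linear": [0,0,0],"turn": [0,0,0],"claw": 1},{"linear": [0,0,0],"turn": [0,0,0],"claw": 1}])

```text
time: 4.85
position: [0.4612, -0.057, 0.0272]
tool_rot: [1.888, 2.51, -0.0]
ft_force: [-0.7, 0.3, 5.0]
grip_width: 0.687
```

```bash
python3 -c "
from h import *
to(.4595,.143,.12,-10.1)"
```

```text
t 4.85 pos [ 0.4612 -0.057   0.0272] shift [ 6.42  1.79 -3.1 ] turn [0.01 0.01 6.55] shift if after turn [ 6.55 -1.23 -3.09] w 0.687
```

move_arm(deltas=[{"linear": [0,0,-0.4],"turn": [0,0,0],"claw": 1},{"linear": [0,0,-0.9],"turn": [0,0,0],"claw": 1},{"linear": [0,0,-0.9],"turn": [0,0,0],"claw": 1},{"linear": [0,0,-0.9],"turn": [0,0,0.95],"claw": 1},{"linear": [0,0,0],"turn": [0,0,0.95],"claw": 1},{"linear": [0,0,0],"turn": [0,0,0.95],"claw": 1},{"linear": [0,0,0],"turn": [0,0,0.95],"claw": 1},{"linear": [0,0,0],"turn": [0,0,0.95],"claw": 1},{"linear": [0,0,0],"turn": [0,0,0.95],"claw": 1},{"linear": [0,0,0],"turn": [0,0,0.85],"claw": 1},{"linear": [0.8,-0.15,0],"turn": [0,0,0],"claw": 1},{"linear": [0.8,-0.15,0],"turn": [0,0,0],"claw": 1},{"linear": [0.8,-0.15,0],"turn": [0,0,0],"claw": 1},{"linear": [0.8,-0.15,0],"turn": [0,0,0],"claw": 1},{"linear": [0.8,-0.15,0],"turn": [0,0,0],"claw": 1},{"linear": [0.8,-0.15,0],"turn": [0,0,0],"claw": 1},{"linear": [0.8,-0.15,0],"turn": [0,0,0],"claw": 1},{"linear": [0.8,-0.15,0],"turn": [0,0,0],"claw": 1},{"linear": [0,0,0],"turn": [0,0,0],"claw": 1},{"linear": [0,0,0],"turn": [0,0,0],"claw": 1}])

```text
time: 6.52
position: [0.4586, 0.14, 0.1192]
tool_rot: [-2.404, -2.021, 0.0]
ft_force: [-0.4, -0.2, -1.2]
grip_width: 0.684
```

```bash
python3 -c "
from h import *
to(.4595,.143,.12,-10.1)
s=ctrl.get_state();d=cams.get_image('wrist');np.savez('w2.npz',im=d['image'],p=s['position'],r=s['tool_rot']);cv2.imwrite('pics/w2.png',d['image'][:,:,::-1])"
```

```text
t 6.52 pos [0.4586 0.14   0.1192] shift [ 0.1   0.01 -0.03] turn [-0.01 -0.    0.05] shift if after turn [ 0.1   0.01 -0.03] w 0.684
```

View pics/w2.png

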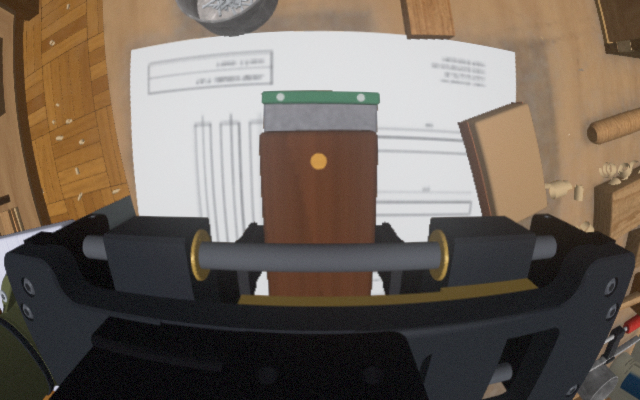

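The held board is square with the bed. The far batten's outer top edge runs (262,92) to (379,92), and the board's far edge runs (262,133) to (376,131). The cork is at the right, clear of the gripper.

```bash
python3 -c "
from h import *
d=cams.get_image('wrist');f=np.load('w2.npz')
g=lambda uv,z:wplane(uv,d['K'],d['tool_from_camera'],z,f['p'],f['r'])[:,:2].round(4)
a=np.radians(10.1);u=np.array([np.sin(a),np.cos(a)])
c=g([(262,92),(379,92)],.026);e=c[1]-c[0];print(c,np.hypot(*e),np.degrees(np.arctan2(e[1],e[0])),'bed',c.mean(0)-.085*u)
c=g([(263,104),(379,103)],.026);print('bed2',c.mean(0)-.075*u)
c=g([(262,133),(376,131)],.108);print('board',c,c.mean(0)-.06*u)
print('cork far corners',g([(459,123),(517,103)],.033))"
```

```text
[[0.4316 0.2341]
 [0.518  0.2191]] 0.08769241700398049 -9.849014511117035 bed [0.45989383 0.14291723]
bed2 [0.4604975  0.14401226]
board [[0.4414 0.2038]
 [0.4965 0.1952]] [0.458428   0.14042981]
cork far corners [[0.5769 0.1882]
 [0.6361 0.1998]]
```

move_arm(deltas=[{"linear": [0.1,0.02,0.6],"turn": [0,0,0.05],"claw": 1},{"linear": [0,0,0.6],"turn": [0,0,0],"claw": 1},{"linear": [0,0,0.6],"turn": [0,0,0],"claw": 1},{"linear": [0,0,0.4],"turn": [0,0,0],"claw": 1},{"linear": [0,0,0.25],"turn": [0,0,0],"claw": 1},{"linear": [0,0,0],"turn": [0,0,0],"claw": 1},{"linear": [0,0,0],"turn": [0,0,0],"claw": 1},{"linear": [0,0,0],"turn": [0,0,0],"claw": 0},{"linear": [0,0,0],"turn": [0,0,0],"claw": 0},{"linear": [0,0,0],"turn": [0,0,0],"claw": 0},{"linear": [0,0,0],"turn": [0,0,0],"claw": 0},{"linear": [0,0,0],"turn": [0,0,0],"claw": 0},{"linear": [0,0,0],"turn": [0,0,0],"claw": 0},{"linear": [0,0,-0.7],"turn": [0,0,0],"claw": 0},{"linear": [0,0,-1],"turn": [0,0,0],"claw": 0},{"linear": [0,0,-1],"turn": [0,0,0],"claw": 0},{"linear": [0,0,-1],"turn": [0,0,0],"claw": 0},{"linear": [0,0,0],"turn": [0,0,0],"claw": 0}])

```text
time: 8.12
position: [0.4638, 0.1428, 0.1626]
tool_rot: [2.407, 2.01, 0.013]
ft_force: [0.7, 0.9, 0.1]
grip_width: 1.005
```

```bash
python3 -c "
from h import *
to(.629,.146,.16,11.8)
d=cams.get_image('top');K,T=d['K'],d['world_from_camera']
cv2.imwrite('pics/t2.png',d['image'][:,:,::-1])
s=ctrl.get_state();d=cams.get_image('wrist');cv2.imwrite('pics/w3.png',d['image'][:,:,::-1])"
```

```text
t 8.12 pos [0.4638 0.1428 0.1626] shift [1.09 5.4  0.14] turn [ 0.14 -0.01 -5.52] shift if after turn [-1.02  5.41  0.09] w 1.005
```

View pics/w3.png

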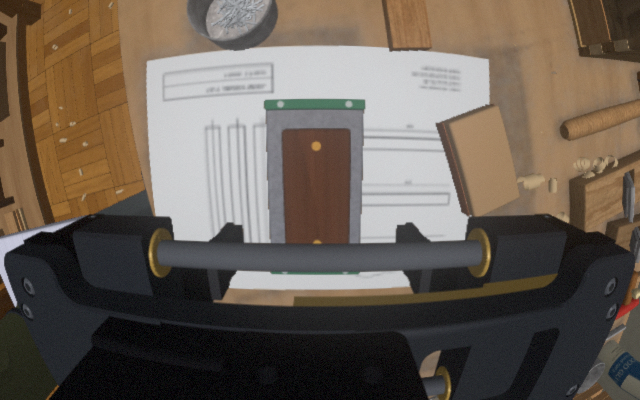

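Dark board is let go on the bed, with even margins: far screw (316,146), board edges 282–350 inside bed edges 268–361. Now to the cork, upper right at about (480,160).

move_arm(deltas=[{"linear": [0.18,0.87,0.02],"turn": [0,0,0],"claw": 0},{"linear": [0.18,0.87,0.02],"turn": [0,0,0],"claw": 0},{"linear": [0.18,0.87,0.02],"turn": [0,0,0],"claw": 0},{"linear": [0.18,0.87,0.02],"turn": [0,0,0],"claw": 0},{"linear": [0.18,0.87,0.02],"turn": [0,0,0],"claw": 0},{"linear": [0.18,0.87,0.02],"turn": [0,0,0],"claw": 0},{"linear": [0,0,0],"turn": [0.14,0,0],"claw": 0},{"linear": [0,0,0],"turn": [0,0,-0.92],"claw": 0},{"linear": [0,0,0],"turn": [0,0,-0.92],"claw": 0},{"linear": [0,0,0],"turn": [0,0,-0.92],"claw": 0},{"linear": [0,0,0],"turn": [0,0,-0.92],"claw": 0},{"linear": [0,0,0],"turn": [0,0,-0.92],"claw": 0},{"linear": [0,0,0],"turn": [0,0,-0.92],"claw": 0},{"linear": [0,0,0],"turn": [0,0,0],"claw": 0}])

```text
time: 9.38
position: [0.6186, 0.1452, 0.1515]
tool_rot: [-1.972, -2.432, 0.011]
ft_force: [-1.0, -0.3, -0.3]
grip_width: 0.999
```

```bash
python3 -c "
from h import *
to(.625,.146,.16,11.8)
s=ctrl.get_state();d=cams.get_image('wrist');np.savez('w4.npz',im=d['image'],p=s['position'],r=s['tool_rot']);cv2.imwrite('pics/w4.png',d['image'][:,:,::-1])"
```

```text
t 9.38 pos [0.6186 0.1452 0.1515] shift [-0.02  0.21 -0.29] turn [-0.18 -0.06  0.03] shift if after turn [-0.02  0.21 -0.28] w 0.999
```

View pics/w4.png

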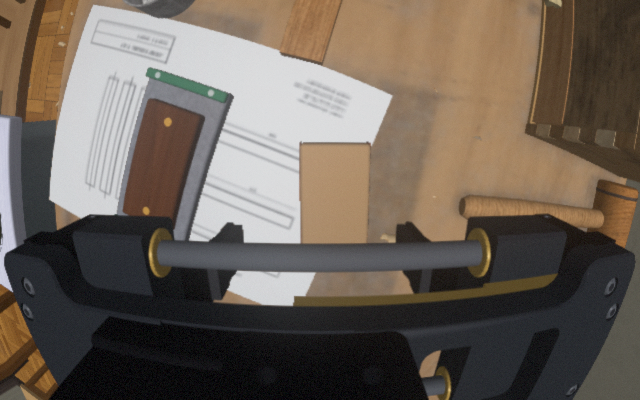

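The cork is between the jaws, its far edge at (301,143)–(369,143), slightly right of the jaw centre. The dark board's screws are at (167,122) and (146,211).

```bash
python3 -c "
from h import *
d=cams.get_image('wrist');f=np.load('w4.npz')
g=lambda uv,z:wplane(uv,d['K'],d['tool_from_camera'],z,f['p'],f['r'])[:,:2].round(4)
c=g([(301,143),(369,143),(301,240),(367,240)],.033);e=c[1]-c[0];e/=np.hypot(*e);print(c,np.degrees(np.arctan2(e[1],e[0])))
u=np.array([-e[1],e[0]]);print('cork',c[:2].mean(0)-.05*u)
print('dark',g([(167.5,122),(146,211)],.034).mean(0))
ct=c[:2].mean(0)-.05*u
to(ct[0],ct[1],.04,np.degrees(np.arctan2(e[1],e[0])))"
```

```text
[[0.5924 0.1881]
 [0.648  0.2002]
 [0.6091 0.1036]
 [0.6673 0.1159]] 12.277607845391431
cork [0.63083243 0.14529356]
dark [0.46145 0.1411 ]
t 9.48 pos [0.6191 0.1452 0.152 ] shift [-0.09  0.43  3.73] turn [-0.16 -0.05 -0.14] shift if after turn [-0.08  0.38  3.73] w 1.002
```

move_arm(deltas=[{"linear": [-0.09,0.42,0],"turn": [-0.17,-0.05,-0.1],"claw": 0},{"linear": [0,0,0.7],"turn": [0,0,0],"claw": 0},{"linear": [0,0,0.7],"turn": [0,0,0],"claw": 0},{"linear": [0,0,0.7],"turn": [0,0,0],"claw": 0},{"linear": [0,0,0.7],"turn": [0,0,0],"claw": 0},{"linear": [0,0,0.7],"turn": [0,0,0],"claw": 0},{"linear": [0,0,0.55],"turn": [0,0,0],"claw": 0},{"linear": [0,0,0],"turn": [0,0,0],"claw": 0},{"linear": [0,0,0],"turn": [0,0,0],"claw": 1},{"linear": [0,0,0],"turn": [0,0,0],"claw": 1},{"linear": [0,0,0],"turn": [0,0,0],"claw": 1},{"linear": [0,0,0],"turn": [0,0,0],"claw": 1},{"linear": [0,0,0],"turn": [0,0,0],"claw": 1},{"linear": [0,0,0],"turn": [0,0,0],"claw": 1},{"linear": [0,0,0],"turn": [0,0,0],"claw": 1}])

```text
time: 10.73
position: [0.6339, 0.1454, 0.0328]
tool_rot: [1.971, 2.443, 0.005]
ft_force: [-1.0, -0.0, 4.2]
grip_width: 0.695
```

```bash
python3 -c "
from h import *
to(.4605,.143,.14,-10)"
```

```text
t 10.73 pos [0.6339 0.1454 0.0328] shift [ 1.14 -5.65 -3.6 ] turn [ 0.06 -0.01  5.55] shift if after turn [-1.08 -5.68 -3.57] w 0.695
```

move_arm(deltas=[{"linear": [0,0,-0.6],"turn": [0,0,0],"claw": 1},{"linear": [0,0,-1],"turn": [0,0,0],"claw": 1},{"linear": [0,0,-1],"turn": [0,0,0],"claw": 1},{"linear": [0,0,-1],"turn": [0,0,0.93],"claw": 1},{"linear": [0,0,0],"turn": [0,0,0.93],"claw": 1},{"linear": [0,0,0],"turn": [0,0,0.93],"claw": 1},{"linear": [0,0,0],"turn": [0,0,0.93],"claw": 1},{"linear": [0,0,0],"turn": [0,0,0.93],"claw": 1},{"linear": [0,0,0],"turn": [0,0,0.9],"claw": 1},{"linear": [-0.15,-0.71,0],"turn": [0,0,0],"claw": 1},{"linear": [-0.15,-0.71,0],"turn": [0,0,0],"claw": 1},{"linear": [-0.15,-0.71,0],"turn": [0,0,0],"claw": 1},{"linear": [-0.15,-0.71,0],"turn": [0,0,0],"claw": 1},{"linear": [-0.12,-0.71,0],"turn": [0,0,0],"claw": 1},{"linear": [-0.12,-0.71,0],"turn": [0,0,0],"claw": 1},{"linear": [-0.12,-0.71,0],"turn": [0,0,0],"claw": 1},{"linear": [-0.12,-0.71,0],"turn": [0,0,0],"claw": 1},{"linear": [0,0,0],"turn": [0,0,0],"claw": 1},{"linear": [0,0,0],"turn": [0,0,0],"claw": 1}])

```text
time: 12.32
position: [0.4591, 0.1427, 0.1394]
tool_rot: [2.404, 2.018, 0.004]
ft_force: [1.2, -0.6, 0.3]
grip_width: 0.698
```

```bash
python3 -c "
from h import *
to(.4605,.143,.068,-10)
s=ctrl.get_state();d=cams.get_image('wrist');np.savez('w5.npz',im=d['image'],p=s['position'],r=s['tool_rot']);cv2.imwrite('pics/w5.png',d['image'][:,:,::-1])"
```

```text
t 12.32 pos [0.4591 0.1427 0.1394] shift [0.02 0.03 2.38] turn [0.06 0.   0.  ] shift if after turn [0.02 0.04 2.38] w 0.698
```

View pics/w5.png

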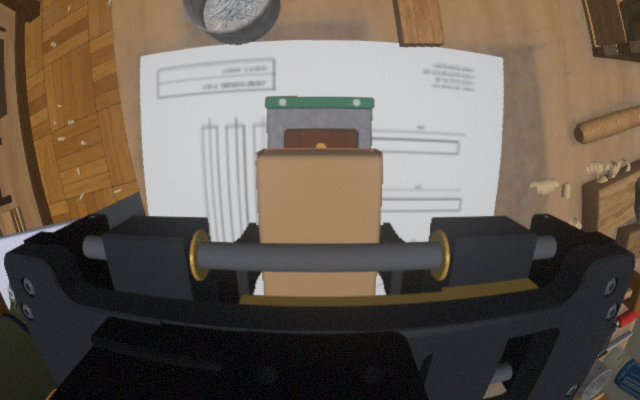

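The cork is held square over the bed, its far edge at (258,151)–(382,150). The dark board's far edge is at (285,129)–(357,128).

```bash
python3 -c "
from h import *
d=cams.get_image('wrist');f=np.load('w5.npz')
g=lambda uv,z:wplane(uv,d['K'],d['tool_from_camera'],z,f['p'],f['r'])[:,:2].round(4)
a=np.radians(10);u=np.array([np.sin(a),np.cos(a)])
print('cork',g([(258,151),(382,150)],.1396).mean(0)-.05*u,'dark',g([(285,129),(357,128)],.034).mean(0)-.06*u,'bed',g([(266,97),(374,97)],.026).mean(0)-.085*u)"
```

```text
cork [0.46001759 0.14495961] dark [0.46103111 0.14191153] bed [0.4604899  0.14319134]
```

move_arm(deltas=[{"linear": [-0.03,0.03,0.6],"turn": [0.06,0,0],"claw": 1},{"linear": [0,0,0.6],"turn": [0,0,0],"claw": 1},{"linear": [0,0,0.6],"turn": [0,0,0],"claw": 1},{"linear": [0,0,0.4],"turn": [0,0,0],"claw": 1},{"linear": [0,0,0.2],"turn": [0,0,0],"claw": 1},{"linear": [0,0,0],"turn": [0,0,0],"claw": 1},{"linear": [0,0,0],"turn": [0,0,0],"claw": 1},{"linear": [0,0,0],"turn": [0,0,0],"claw": 0},{"linear": [0,0,0],"turn": [0,0,0],"claw": 0},{"linear": [0,0,0],"turn": [0,0,0],"claw": 0},{"linear": [0,0,0],"turn": [0,0,0],"claw": 0},{"linear": [0,0,0],"turn": [0,0,0],"claw": 0},{"linear": [0,0,0],"turn": [0,0,0],"claw": 0},{"linear": [0,0,-0.7],"turn": [0,0,0],"claw": 0},{"linear": [0,0,-1],"turn": [0,0,0],"claw": 0},{"linear": [0,0,-1],"turn": [0,0,0],"claw": 0},{"linear": [0,0,-0.6],"turn": [0,0,0],"claw": 0},{"linear": [0,0,0],"turn": [0,0,0],"claw": 0},{"linear": [0,0,0],"turn": [0,0,0],"claw": 0}])

```text
time: 14.0
position: [0.4611, 0.1419, 0.1671]
tool_rot: [-2.407, -2.019, -0.002]
ft_force: [-0.9, -0.5, -2.0]
grip_width: 1.001
```

```bash
python3 -c "
from h import *
to(.64,-.05,.16,-4.2)
s=ctrl.get_state();d=cams.get_image('wrist');np.savez('w6.npz',im=d['image'],p=s['position'],r=s['tool_rot']);cv2.imwrite('pics/w6.png',d['image'][:,:,::-1])"
```

```text
t 14.0 pos [0.4611 0.1419 0.1671] shift [-5.26  6.98  0.24] turn [ 0.01 -0.02 -1.46] shift if after turn [-5.94  6.41  0.24] w 1.001
```

View pics/w6.png

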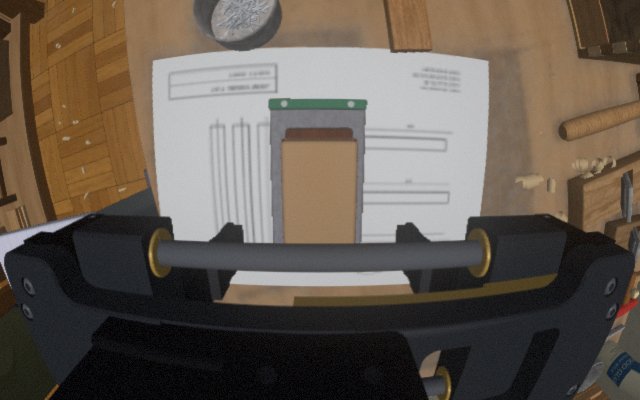

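The cork lies square and centred on the dark board (edges 282–357, far edge row 140), let go. On to the pale board.

move_arm(deltas=[{"linear": [-0.53,0.7,0.02],"turn": [0,0,0],"claw": 0},{"linear": [-0.53,0.7,0.02],"turn": [0,0,0],"claw": 0},{"linear": [-0.53,0.7,0.02],"turn": [0,0,0],"claw": 0},{"linear": [-0.53,0.7,0.02],"turn": [0,0,0],"claw": 0},{"linear": [-0.53,0.7,0.02],"turn": [0,0,0],"claw": 0},{"linear": [-0.53,0.7,0.02],"turn": [0,0,0],"claw": 0},{"linear": [-0.53,0.7,0.02],"turn": [0,0,0],"claw": 0},{"linear": [-0.53,0.7,0.02],"turn": [0,0,0],"claw": 0},{"linear": [-0.53,0.7,0.02],"turn": [0,0,0],"claw": 0},{"linear": [-0.53,0.7,0.02],"turn": [0,0,0],"claw": 0},{"linear": [0,0,0],"turn": [0,0,-0.73],"claw": 0},{"linear": [0,0,0],"turn": [0,0,-0.73],"claw": 0},{"linear": [0,0,0],"turn": [0,0,0],"claw": 0},{"linear": [0,0,0],"turn": [0,0,0],"claw": 0}])

```text
time: 15.22
position: [0.6387, -0.0508, 0.1578]
tool_rot: [-2.298, -2.135, 0.003]
ft_force: [0.0, 0.1, 0.1]
grip_width: 0.999
```

```bash
python3 -c "
from h import *
to(.64,-.05,.16,-4.2)
s=ctrl.get_state();d=cams.get_image('wrist');np.savez('w7.npz',im=d['image'],p=s['position'],r=s['tool_rot']);cv2.imwrite('pics/w7.png',d['image'][:,:,::-1])"
```

```text
t 15.22 pos [ 0.6387 -0.0508  0.1578] shift [ 0.03  0.04 -0.07] turn [-0.07 -0.03 -0.  ] shift if after turn [ 0.03  0.04 -0.07] w 0.999
```

View pics/w7.png

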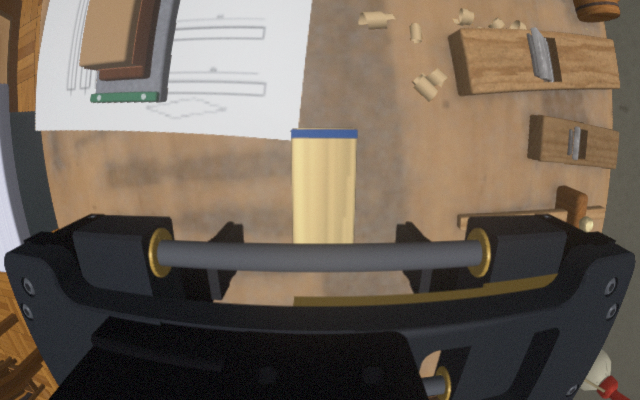

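```bash
python3 -c "
from h import *
d=cams.get_image('wrist');f=np.load('w7.npz')
g=lambda uv,z:wplane(uv,d['K'],d['tool_from_camera'],z,f['p'],f['r'])[:,:2].round(4)
c=g([(292,129),(357,130),(292,138),(357,138)],.022);s=g([(294,240),(354,240)],.018)
e=c[:2].mean(0)-s.mean(0);e/=np.hypot(*e);a=np.degrees(np.arctan2(-e[0],e[1]));print(c,s,a);ct=c[:2].mean(0)-.06*e;print(ct)
to(ct[0],ct[1],.028,a)"
```

```text
[[ 0.6184  0.0093]
 [ 0.6758  0.0044]
 [ 0.6177  0.0013]
 [ 0.6754 -0.0028]] [[ 0.6102 -0.0965]
 [ 0.6684 -0.1008]] -4.228392874665076
[ 0.64267606 -0.05298668]
t 15.32 pos [ 0.639  -0.0507  0.1587] shift [-0.07  0.14  4.36] turn [-0.04 -0.02  0.01] shift if after turn [-0.07  0.13  4.36] w 1.0
```

Blue strip's far edge is at (292,129)–(357,130), and the board is well between the jaws.

move_arm(deltas=[{"linear": [-0.07,0.13,0.75],"turn": [-0.04,0,0],"claw": 0},{"linear": [0,0,0.75],"turn": [0,0,0],"claw": 0},{"linear": [0,0,0.75],"turn": [0,0,0],"claw": 0},{"linear": [0,0,0.75],"turn": [0,0,0],"claw": 0},{"linear": [0,0,0.75],"turn": [0,0,0],"claw": 0},{"linear": [0,0,0.62],"turn": [0,0,0],"claw": 0},{"linear": [0,0,0],"turn": [0,0,0],"claw": 0},{"linear": [0,0,0],"turn": [0,0,0],"claw": 1},{"linear": [0,0,0],"turn": [0,0,0],"claw": 1},{"linear": [0,0,0],"turn": [0,0,0],"claw": 1},{"linear": [0,0,0],"turn": [0,0,0],"claw": 1},{"linear": [0,0,0],"turn": [0,0,0],"claw": 1},{"linear": [0,0,0],"turn": [0,0,0],"claw": 1},{"linear": [0,0,0],"turn": [0,0,0],"claw": 1}])

```text
time: 16.48
position: [0.6438, -0.0535, 0.0297]
tool_rot: [2.3, 2.138, 0.003]
ft_force: [-2.2, 0.9, 6.3]
grip_width: 0.683
```

```bash
python3 -c "
from h import *
to(.4605,.143,.17,-10)"
```

```text
t 16.48 pos [ 0.6438 -0.0535  0.0297] shift [ 6.09 -6.56 -4.68] turn [ 0.03 -0.01  1.46] shift if after turn [ 5.39 -7.15 -4.68] w 0.683
```

move_arm(deltas=[{"linear": [0,0,-0.6],"turn": [0,0,0],"claw": 1},{"linear": [0,0,-1],"turn": [0,0,0],"claw": 1},{"linear": [0,0,-1],"turn": [0,0,0],"claw": 1},{"linear": [0,0,-1],"turn": [0,0,0],"claw": 1},{"linear": [0,0,-1],"turn": [0,0,0.73],"claw": 1},{"linear": [0,0,0],"turn": [0,0,0.73],"claw": 1},{"linear": [0.54,-0.71,0],"turn": [0,0,0],"claw": 1},{"linear": [0.54,-0.71,0],"turn": [0,0,0],"claw": 1},{"linear": [0.54,-0.71,0],"turn": [0,0,0],"claw": 1},{"linear": [0.54,-0.71,0],"turn": [0,0,0],"claw": 1},{"linear": [0.54,-0.71,0],"turn": [0,0,0],"claw": 1},{"linear": [0.54,-0.71,0],"turn": [0,0,0],"claw": 1},{"linear": [0.54,-0.71,0],"turn": [0,0,0],"claw": 1},{"linear": [0.54,-0.71,0],"turn": [0,0,0],"claw": 1},{"linear": [0.54,-0.71,0],"turn": [0,0,0],"claw": 1},{"linear": [0.54,-0.71,0],"turn": [0,0,0],"claw": 1},{"linear": [0,0,0],"turn": [0,0,0],"claw": 1},{"linear": [0,0,0],"turn": [0,0,0],"claw": 1}])

```text
time: 17.98
position: [0.4609, 0.144, 0.1667]
tool_rot: [2.402, 2.022, 0.003]
ft_force: [1.4, 0.4, -1.5]
grip_width: 0.683
```

```bash
python3 -c "
from h import *
to(.4605,.143,.0967,-10)
s=ctrl.get_state();d=cams.get_image('wrist');np.savez('w8.npz',im=d['image'],p=s['position'],r=s['tool_rot']);cv2.imwrite('pics/w8.png',d['image'][:,:,::-1])"
```

```text
t 17.98 pos [0.4609 0.144  0.1667] shift [-0.04 -0.01  2.33] turn [ 0.03 -0.01  0.05] shift if after turn [-0.04 -0.01  2.33] w 0.683
```

View pics/w8.png

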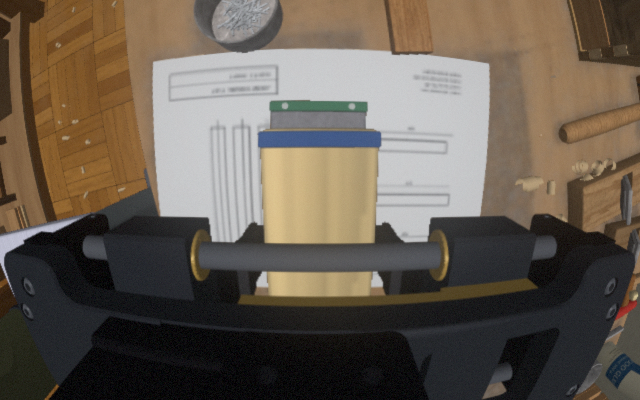

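The pale board is held square over the bed; the strip's far edge is at (259,132)–(380,131).

```bash
python3 -c "
from h import *
d=cams.get_image('wrist');f=np.load('w8.npz')
g=lambda uv,z:wplane(uv,d['K'],d['tool_from_camera'],z,f['p'],f['r'])[:,:2].round(4)
a=np.radians(10);u=np.array([np.sin(a),np.cos(a)])
c=g([(259,132),(380,131)],.159);print('pale',c.mean(0)-.06*u,c[1]-c[0],'bed',g([(270,102),(367,102)],.026).mean(0)-.085*u)
s=ctrl.get_state();print(s['position'],s['ft_force'])"
```

```text
pale [0.46113111 0.14481153] [ 0.0571 -0.0094] bed [0.4601399  0.14234134]
[0.46219088 0.14218597 0.16660691] [-0.50342376 -0.51995045 -1.38317394]
```

move_arm(deltas=[{"linear": [-0.05,-0.03,0.6],"turn": [0,0,0.05],"claw": 1},{"linear": [0,0,0.6],"turn": [0,0,0],"claw": 1},{"linear": [0,0,0.6],"turn": [0,0,0],"claw": 1},{"linear": [0,0,0.35],"turn": [0,0,0],"claw": 1},{"linear": [0,0,0.13],"turn": [0,0,0],"claw": 1},{"linear": [0,0,0],"turn": [0,0,0],"claw": 1},{"linear": [0,0,0],"turn": [0,0,0],"claw": 1}])

```text
time: 18.67
position: [0.4613, 0.1415, 0.0984]
tool_rot: [-2.411, -2.014, -0.004]
ft_force: [0.4, 0.2, -1.6]
grip_width: 0.685
```

```bash
python3 -c "
from h import *
s=ctrl.get_state();print(s['position'],s['ft_force'],s['grip_width'])"
```

```text
[0.46133238 0.14146242 0.09842249] [ 0.35319477  0.15935247 -1.5678793 ] 0.6849931744631802
```

move_arm(deltas=[{"linear": [0.03,0,0.06],"turn": [0,0,0],"claw": 1},{"linear": [0,0,0],"turn": [0,0,0],"claw": 1},{"linear": [0,0,0],"turn": [0,0,0],"claw": 0},{"linear": [0,0,0],"turn": [0,0,0],"claw": 0},{"linear": [0,0,0],"turn": [0,0,0],"claw": 0},{"linear": [0,0,0],"turn": [0,0,0],"claw": 0},{"linear": [0,0,0],"turn": [0,0,0],"claw": 0},{"linear": [0,0,0],"turn": [0,0,0],"claw": 0},{"linear": [0,0,-0.7],"turn": [0,0,0],"claw": 0},{"linear": [0,0,-1],"turn": [0,0,0],"claw": 0},{"linear": [0,0,-1],"turn": [0,0,0],"claw": 0},{"linear": [0,0,0],"turn": [0,0,0],"claw": 0},{"linear": [0,0,0],"turn": [0,0,0],"claw": 0}])

```text
time: 19.75
position: [0.4619, 0.1428, 0.179]
tool_rot: [2.408, 2.013, 0.008]
ft_force: [-0.8, 0.5, -0.4]
grip_width: 1.002
```

```bash
python3 -c "
from h import *
to(.583,-.234,.18,-10)
s=ctrl.get_state();d=cams.get_image('wrist');cv2.imwrite('pics/w9.png',d['image'][:,:,::-1])"
```

```text
t 19.75 pos [0.4619 0.1428 0.179 ] shift [-11.64   6.2   -0.02] turn [ 0.07 -0.03 -0.06] shift if after turn [-11.67   6.16  -0.03] w 1.002
```

View pics/w9.png

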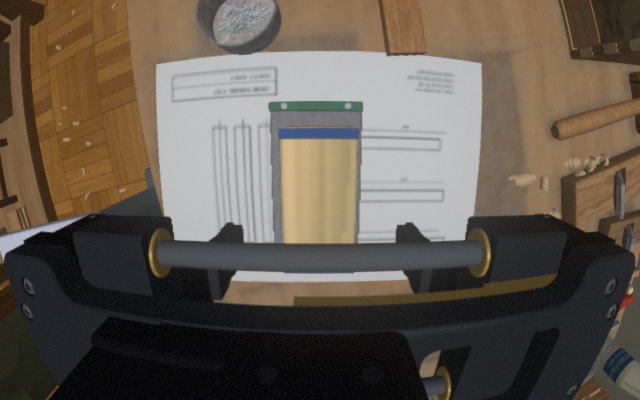

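The pale board lies centred on the cork, strips up (edges 280–360, strip row 132). Next I stop about 6 cm short of the closed tin to see it whole.

move_arm(deltas=[{"linear": [-0.85,0.39,0],"turn": [0,0,0],"claw": 0},{"linear": [-0.85,0.39,0],"turn": [0,0,0],"claw": 0},{"linear": [-0.85,0.39,0],"turn": [0,0,0],"claw": 0},{"linear": [-0.85,0.39,0],"turn": [0,0,0],"claw": 0},{"linear": [-0.85,0.39,0],"turn": [0,0,0],"claw": 0},{"linear": [-0.85,0.39,0],"turn": [0,0,0],"claw": 0},{"linear": [-0.85,0.39,0],"turn": [0,0,0],"claw": 0},{"linear": [-0.85,0.39,0],"turn": [0,0,0],"claw": 0},{"linear": [-0.85,0.39,0],"turn": [0,0,0],"claw": 0},{"linear": [-0.85,0.39,0],"turn": [0,0,0],"claw": 0},{"linear": [-0.85,0.39,0],"turn": [0,0,0],"claw": 0},{"linear": [-0.85,0.39,0],"turn": [0,0,0],"claw": 0},{"linear": [-0.85,0.39,0],"turn": [0,0,0],"claw": 0},{"linear": [-0.85,0.39,0],"turn": [0,0,0],"claw": 0},{"linear": [-0.85,0.39,0],"turn": [0,0,0],"claw": 0},{"linear": [-0.85,0.39,0],"turn": [0,0,0],"claw": 0},{"linear": [0,0,0],"turn": [0,0,0],"claw": 0},{"linear": [0,0,0],"turn": [0,0,0],"claw": 0}])

```text
time: 21.3
position: [0.5712, -0.2939, 0.1742]
tool_rot: [-2.411, -2.008, -0.0]
ft_force: [0.6, 1.2, -0.0]
grip_width: 1.001
```

```bash
python3 -c "
from h import *
to(.583,-.234,.18,-10)
s=ctrl.get_state();d=cams.get_image('wrist');np.savez('w10.npz',im=d['image'],p=s['position'],r=s['tool_rot']);cv2.imwrite('pics/w10.png',d['image'][:,:,::-1])"
```

```text
t 21.3 pos [ 0.5712 -0.2939  0.1742] shift [ 2.03  0.03 -0.19] turn [-0.04 -0.04 -0.1 ] shift if after turn [ 2.03  0.04 -0.19] w 1.001
```

View pics/w10.png

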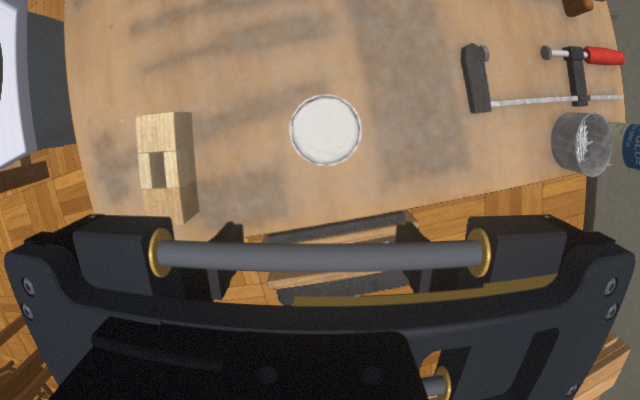

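Tin top circle: centre (326,130), radius about 35 px. The mortise block is clear at the left (165,165).

```bash
python3 -c "
from h import *
d=cams.get_image('wrist');f=np.load('w10.npz')
g=lambda uv,z:wplane(uv,d['K'],d['tool_from_camera'],z,f['p'],f['r'])[:,:2].round(4)
c=g([(290,130),(361,130),(326,95),(326,165)],.072);print(c,c.mean(0))
to(c.mean(0)[0],c.mean(0)[1],.053,-10)"
```

```text
[[ 0.5593 -0.2321]
 [ 0.6138 -0.2419]
 [ 0.5917 -0.2103]
 [ 0.5819 -0.2644]] [ 0.586675 -0.237175]
t 21.4 pos [ 0.5721 -0.2907  0.1753] shift [1.83 0.17 4.08] turn [-0.02 -0.05 -0.04] shift if after turn [1.84 0.17 4.08] w 1.001
```

move_arm(deltas=[{"linear": [0.61,0.06,0],"turn": [0,0,0],"claw": 0},{"linear": [0.61,0.06,0],"turn": [0,0,0],"claw": 0},{"linear": [0.61,0.06,0],"turn": [0,0,0],"claw": 0},{"linear": [0,0,0],"turn": [0,0,0],"claw": 0},{"linear": [0,0,0.7],"turn": [0,0,0],"claw": 0},{"linear": [0,0,0.7],"turn": [0,0,0],"claw": 0},{"linear": [0,0,0.7],"turn": [0,0,0],"claw": 0},{"linear": [0,0,0.7],"turn": [0,0,0],"claw": 0},{"linear": [0,0,0.7],"turn": [0,0,0],"claw": 0},{"linear": [0,0,0.58],"turn": [0,0,0],"claw": 0},{"linear": [0,0,0],"turn": [0,0,0],"claw": 0},{"linear": [0,0,0],"turn": [0,0,0],"claw": 0}])

```text
time: 22.4
position: [0.5868, -0.238, 0.0538]
tool_rot: [-2.407, -2.015, -0.001]
ft_force: [0.4, -0.1, 1.2]
grip_width: 0.998
```

```bash
python3 -c "
from h import *
to(.5865,-.237,.053,-10)"
```

```text
t 22.4 pos [ 0.5868 -0.238   0.0538] shift [ 0.03 -0.02  0.03] turn [-0.02 -0.03 -0.03] shift if after turn [ 0.03 -0.02  0.03] w 0.998
```

move_arm(deltas=[{"linear": [0.03,0,0],"turn": [0,0,0],"claw": 1},{"linear": [0,0,0],"turn": [0,0,0],"claw": 1},{"linear": [0,0,0],"turn": [0,0,0],"claw": 1},{"linear": [0,0,0],"turn": [0,0,0],"claw": 1},{"linear": [0,0,0],"turn": [0,0,0],"claw": 1},{"linear": [0,0,0],"turn": [0,0,0],"claw": 1},{"linear": [0,0,0],"turn": [0,0,0],"claw": 1},{"linear": [0,0,0],"turn": [0,0,0],"claw": 1}])

```text
time: 23.07
position: [0.5876, -0.2382, 0.0552]
tool_rot: [-2.41, -2.015, -0.002]
ft_force: [-3.3, 1.9, 5.6]
grip_width: 0.651
```

```bash
python3 -c "
from h import *
to(.4605,.143,.204,-10)"
```

```text
t 23.07 pos [ 0.5876 -0.2382  0.0552] shift [11.76 -6.42 -4.95] turn [ 0.01 -0.02 -0.05] shift if after turn [11.78 -6.38 -4.96] w 0.651
```

move_arm(deltas=[{"linear": [0,0,-0.5],"turn": [0,0,0],"claw": 1},{"linear": [0,0,-0.9],"turn": [0,0,0],"claw": 1},{"linear": [0,0,-0.9],"turn": [0,0,0],"claw": 1},{"linear": [0,0,-0.9],"turn": [0,0,0],"claw": 1},{"linear": [0,0,-0.9],"turn": [0,0,0],"claw": 1},{"linear": [0,0,-0.9],"turn": [0,0,0],"claw": 1},{"linear": [0.65,-0.36,0],"turn": [0,0,0],"claw": 1},{"linear": [0.65,-0.36,0],"turn": [0,0,0],"claw": 1},{"linear": [0.65,-0.36,0],"turn": [0,0,0],"claw": 1},{"linear": [0.65,-0.36,0],"turn": [0,0,0],"claw": 1},{"linear": [0.65,-0.36,0],"turn": [0,0,0],"claw": 1},{"linear": [0.65,-0.36,0],"turn": [0,0,0],"claw": 1},{"linear": [0.65,-0.36,0],"turn": [0,0,0],"claw": 1},{"linear": [0.65,-0.36,0],"turn": [0,0,0],"claw": 1},{"linear": [0.65,-0.36,0],"turn": [0,0,0],"claw": 1},{"linear": [0.65,-0.36,0],"turn": [0,0,0],"claw": 1},{"linear": [0.65,-0.36,0],"turn": [0,0,0],"claw": 1},{"linear": [0.65,-0.36,0],"turn": [0,0,0],"claw": 1},{"linear": [0.65,-0.36,0],"turn": [0,0,0],"claw": 1},{"linear": [0.65,-0.36,0],"turn": [0,0,0],"claw": 1}])

```text
time: 24.73
position: [0.4868, 0.0583, 0.2044]
tool_rot: [-2.41, -2.015, -0.003]
ft_force: [1.1, 0.1, -1.9]
grip_width: 0.654
```

```bash
python3 -c "
from h import *
to(.4605,.143,.145,-10)"
```

```text
t 24.73 pos [0.4868 0.0583 0.2044] shift [ 2.62 -1.37  1.98] turn [ 0.02 -0.02 -0.05] shift if after turn [ 2.63 -1.35  1.98] w 0.654
```

move_arm(deltas=[{"linear": [0.65,-0.34,0],"turn": [0,0,0],"claw": 1},{"linear": [0.65,-0.34,0],"turn": [0,0,0],"claw": 1},{"linear": [0.65,-0.34,0],"turn": [0,0,0],"claw": 1},{"linear": [0.65,-0.34,0],"turn": [0,0,0],"claw": 1},{"linear": [0,0,0],"turn": [0,0,0],"claw": 1},{"linear": [0,0,0],"turn": [0,0,0],"claw": 1}])

```text
time: 25.23
position: [0.4605, 0.1425, 0.2047]
tool_rot: [2.407, 2.019, 0.003]
ft_force: [0.8, -0.9, -2.4]
grip_width: 0.65
```

```bash
python3 -c "
from h import *
to(.4605,.143,.1395,-10)
s=ctrl.get_state();d=cams.get_image('wrist');np.savez('w11.npz',im=d['image'],p=s['position'],r=s['tool_rot']);cv2.imwrite('pics/w11.png',d['image'][:,:,::-1])"
```

```text
t 25.23 pos [0.4605 0.1425 0.2047] shift [ 0.01 -0.01  2.17] turn [ 0.02 -0.02 -0.  ] shift if after turn [ 0.02 -0.    2.17] w 0.65
```

View pics/w11.png

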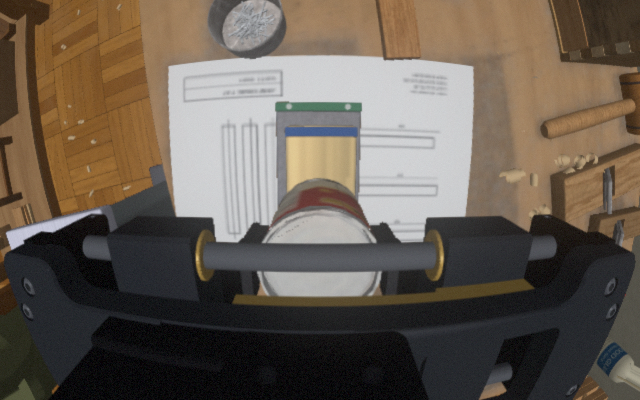

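The tin is held upright above the middle of the pale board. Lower it.

move_arm(deltas=[{"linear": [0.02,0,0.5],"turn": [0,0,0],"claw": 1},{"linear": [0,0,0.5],"turn": [0,0,0],"claw": 1},{"linear": [0,0,0.5],"turn": [0,0,0],"claw": 1},{"linear": [0,0,0.4],"turn": [0,0,0],"claw": 1},{"linear": [0,0,0.2],"turn": [0,0,0],"claw": 1},{"linear": [0,0,0],"turn": [0,0,0],"claw": 1},{"linear": [0,0,0],"turn": [0,0,0],"claw": 1}])

```text
time: 25.87
position: [0.4615, 0.1415, 0.142]
tool_rot: [-2.411, -2.014, -0.003]
ft_force: [-0.3, -0.8, -2.4]
grip_width: 0.651
```

move_arm(deltas=[{"linear": [0.03,0,0.05],"turn": [0,0,0],"claw": 1},{"linear": [0,0,0],"turn": [0,0,0],"claw": 1},{"linear": [0,0,0],"turn": [0,0,0],"claw": 1}])

```text
time: 26.12
position: [0.4616, 0.1428, 0.1407]
tool_rot: [2.41, 2.015, 0.004]
ft_force: [0.4, -1.3, -1.6]
grip_width: 0.654
```

move_arm(deltas=[{"linear": [0,0,0.03],"turn": [0,0,0],"claw": 1},{"linear": [0,0,0],"turn": [0,0,0],"claw": 1},{"linear": [0,0,0],"turn": [0,0,0],"claw": 0},{"linear": [0,0,0],"turn": [0,0,0],"claw": 0},{"linear": [0,0,0],"turn": [0,0,0],"claw": 0},{"linear": [0,0,0],"turn": [0,0,0],"claw": 0},{"linear": [0,0,0],"turn": [0,0,0],"claw": 0},{"linear": [0,0,0],"turn": [0,0,0],"claw": 0},{"linear": [0,0,-0.4],"turn": [0,0,0],"claw": 0},{"linear": [0,0,-0.7],"turn": [0,0,0],"claw": 0},{"linear": [0,0,-0.7],"turn": [0,0,0],"claw": 0},{"linear": [0,0,-0.7],"turn": [0,0,0],"claw": 0},{"linear": [-1,0,-0.3],"turn": [0,0,0],"claw": 0},{"linear": [-1,0,0],"turn": [0,0,0],"claw": 0},{"linear": [-1,0,0],"turn": [0,0,0],"claw": 0},{"linear": [-1,0,0],"turn": [0,0,0],"claw": 0},{"linear": [-1,0,0],"turn": [0,0,0],"claw": 0},{"linear": [0,0,0],"turn": [0,0,0],"claw": 0},{"linear": [0,0,0],"turn": [0,0,0],"claw": 0},{"linear": [0,0,0],"turn": [0,0,0],"claw": 0}])

```text
time: 27.78
position: [0.435, -0.0042, 0.2241]
tool_rot: [2.41, 2.015, 0.005]
ft_force: [0.1, 0.5, 0.1]
grip_width: 0.999
```

```bash
python3 -c "
from h import *
to(.46,.143,.2,-10)
s=ctrl.get_state();d=cams.get_image('wrist');t=cams.get_image('scene')['image']
np.savez('w12.npz',im=d['image'],p=s['position'],r=s['tool_rot'])
o=np.hstack([d['image'][0:250,150:500],cv2.resize(t[120:320,150:430],(350,250))]);cv2.imwrite('pics/fin.png',o[:,:,::-1])"
```

```text
t 27.78 pos [ 0.435  -0.0042  0.2241] shift [ 4.97 -0.05  0.81] turn [ 0.03 -0.03 -0.05] shift if after turn [ 4.98 -0.03  0.8 ] w 0.999
```

View pics/fin.png

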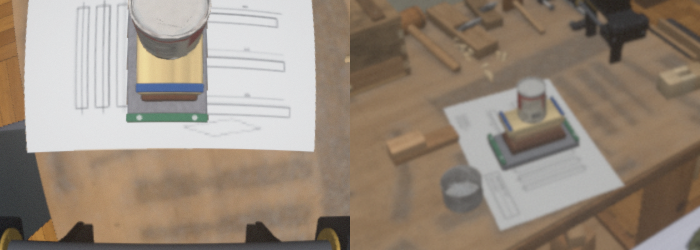

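The pile stands upright: tin on the pale board, cork and dark board beneath, bystanders in place. One last check from the top camera.

```bash
python3 -c "
from h import *
d=cams.get_image('top')
cv2.imwrite('pics/fin2.png',cv2.resize(d['image'][130:270,190:450,::-1],None,fx=3,fy=3,interpolation=cv2.INTER_CUBIC))"
```

```text
(no output)
```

View pics/fin2.png

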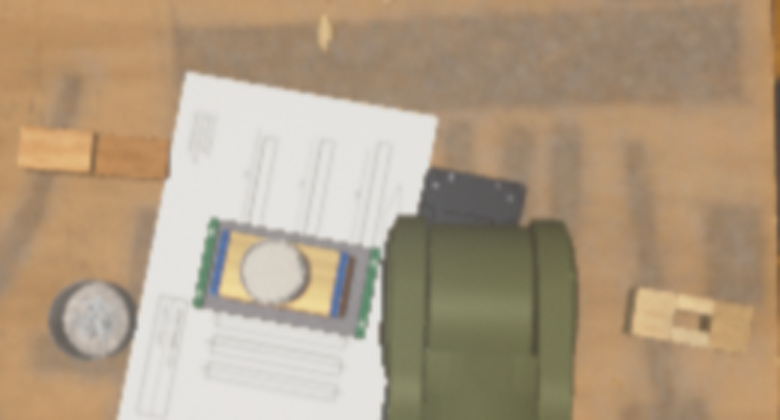

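```bash
python3 -c "
from h import *
d=cams.get_image('top');g=lambda p,z:plane((np.array(p)+.5)/3-.5+[190,130],d['K'],d['world_from_camera'],z)
print('tin',g([(274,272)],.158))
print('pale',rect(g([(219,230),(355,252),(346,318),(211,294)],.089)))
print('bed',rect(g([(211,218),(380,249),(362,338),(194,306)],.026)))
s=ctrl.get_state();print(s['time'],s['qd'].__abs__().max() if hasattr(s['qd'],'__abs__') else max(map(abs,s['qd'])))"
```

```text
tin [[0.4602799  0.14294665 0.158     ]]
pale (array([460.5, 143. ], dtype=float32), array([ 60.4, 127.7], dtype=float32), -8.9)
bed (array([458.2, 145. ], dtype=float32), array([ 87.1, 166.5], dtype=float32), -10.1)
27.9833 0.0054387468011929925
```

All pieces are within about 4 mm of the bed's centre, so I'm handing in.

```bash
python3 -c "
from bench import ctrl
print(ctrl.close_job())"
```

```text
the job is handed in; nothing more can be done
None
```

The press is loaded in the order you asked for: dark board, cork block, pale board with the strips up, then the closed tin standing upright. Each piece was let go before I fetched the next. I handed the job in at about 28 s; it gave no verdict.

- **Pile:** In the last top view the tin's centre was at (0.460, 0.143) m and the pale board's at (0.4605, 0.143) m, turned -8.9°. The bed's centre is at about (0.460, 0.143) m, turned -10°. The dark board and the cork measured within about 2–3 mm of the bed's centre around the time each was placed.
- **Bystanders:** The open tin of nails, the block with the square hole and the stepped piece looked unmoved in the same view. I compared them by eye and did not re-measure them.
- **Arm:** It stood clear of the pile at hand-in, gripper open and empty.
- **Disagreements:**
  - The bed's centre read about 3 mm apart between the top and wrist cameras, well inside the 15 mm limit.
  - My first wrist reading of the cork was about 13 mm off the top view, probably from picking a corner on its side face. A closer look settled it before the grasp.
  - The pale board's length read 128 mm instead of 120 mm in the last check; I put this down to hand-picked corners in a coarse view.

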